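# Stir the ceramic beads out of the middle of the drying dish

## Robot

A 6-joint arm with a two-finger parallel gripper is mounted at the origin on the work surface. World frame = base frame: x ahead of the robot, y to its left, z up, the work surface at z = 0. Lengths are in m, angles in degrees, forces in N, time in s.
With the tool pointing down it reaches from about 0.35 to 0.875 m from the base axis. Payload 4.2 kg.
Tool frame: the origin (TCP) lies midway between the tips of the shut fingers; the grasp point (between the pads) lies 19 mm behind it; z points along the fingers, y is the line along which they close (so a half turn about z gives the same grasp; the last joint's range is limited). The gripper opens to 87 mm and grips with 3 to 60 N. Pads are 19 mm wide; open, the fingers measure 117 mm over their backs; the gripper's body (75 mm by 190 mm) begins 51 mm behind the grasp point.
Start: joints at [-49.813, 22.042, 0.453, 0, -68.411, -14.817], TCP at [0.268, -0.565, 0.223] pointing down, gripper open.
Joint ranges: [-179.83, 179.83], [-69.29, 118.12], [-61.27, 80.66], [-181.25, 117.63], [-171.15, -9.14], [-177.46, 177.46]. Speed limits (degrees/s): [159.86, 159.86, 180, 180, 180, 180].

## Interface

Orientations are given as a 3x3 rotation matrix whose columns are the frame's x, y, z axes.
In Python, from station import * gives the robot as it stands.
- The arm moves only by the tool move_arm, never from a script. Its argument "targets" is text: rows parted by semicolons, each of 4 numbers parted by spaces: the shift along the world's x, y, z in units of 25 mm (1.0 is 25 mm), then the turn about the world's z in units of 5 degrees (1.0 is 5 degrees). In form: tx ty tz spin; .... A call has 1 to 10 rows; each row shifts and turns the commanded pose from where the row before left it; what a row does not reach is not made up. A row lasts 1/12 s, in which the tool goes at most 41.7 mm and 7.16 degrees, less where a joint would pass 70% of its speed; a pose out of reach is approached as far as the arm can. A call is refused whole if a number of a shift passes 1 or a number of a turn 1, either way. A call with a gripper value outside its range is refused whole. "gripper" is the finger opening in mm, from 0 to 87, set as the call begins (left out, the last holds). The fingers move at their own pace and stop on an object; the grip force is fixed at half the most. Time passes only in rows, so rows that do not move let the fingers close. It gives the time, the measured TCP pose, the force, the opening and the grip force at its end, in the units of the state.
- sense(): the state, without advancing time (a new reading comes with each control period).
- capture(name): name is "scene" or "top"; returns a dict with "image" (420x560x3 uint8, blue, green, red), "fx", "fy", "cx", "cy" (pixels), "world_from_camera" (4x4, takes a point from camera to world coordinates). Camera axes: x right, y up, looking along -z (the intrinsics and any distortion apply to the point x, -y, -z); pixel columns grow to the right and rows downward; lengths in m; the calibration is good to about 2 mm. A picture is of the moment at which its call begins. There is no depth.
- finish_job(): hands the job in; it is judged then, once.
The state is a dict: "time_s": time; "joints": joint angles; "joint_velocities": joint speeds; "effort": joint torques, N m; "tcp_pos": TCP position; "ee_rot": TCP orientation; "wrist_force": force on the tool from outside, world axes, zero at the start; "moment": the same for the moment, N m; "gripper_width": opening from 0.0 (shut) to 1.0 (fully open); "gripper_force": force on a finger pad.
Only numpy, scipy, OpenCV 4.12 (cv2) and the standard library are available. Lean on these libraries where they do the work, as an engineer would, in place of code of your own. Each camera call takes 0.05 s, during which the arm holds its last target. There are 200 camera calls.

## Task

The beads in the steel dish are bunched in its middle, where a sample has to go: take off the lid and lay it flat, wholly on the round cork mat, then take the stirring rod from its block and stir the beads outwards with its foot close to the dish's floor, making at least three full turns anticlockwise (seen from above) 20 mm or more from the middle, until the middle is clear (a free circle at least 40 mm wide). Then stand the rod back in its block and leave the dish open. Keep every bead in the dish, do not touch the beads with the gripper, and leave the other things on the bench where they are.

Things in the scene. Friction and masses are not known exactly. Their poses are not given: they have to be found in the camera images.
- dish: Round open dark steel dish, fixed, covered by the lid at the start. Outer diameter 154 mm, 55 mm high, wall 5 mm, inner floor 5 mm above the bench. Origin: centre of the underside, z up. Holds 7 white beads (3 big, 4 small) in one layer, at the start bunched round its middle, within 50 mm of it. Stands in one of three places (left, middle, right), at any yaw.
- lid: Loose steel lid, about 0.25 kg: disc 158 mm in diameter, 5 mm thick, a boss 132 mm wide and 5 mm deep under it, and a round black knob, 26 mm in diameter, 35 mm high, at its centre. Origin: centre of the boss's underside, z up: disc from z = 5 to 10 mm, knob from 10 to 45 mm. On the dish at the start (origin 50 mm above the bench); simply lifts off.
- mat: Flat round cork mat, 200 mm in diameter, 4 mm thick, fixed, empty at the start. Origin: centre of the underside. In one of the three places (left, middle, right).
- holder: Fixed aluminium block, 80 x 80 mm, 65 mm high, with one square socket, 18 mm wide, 55 mm deep with a 5 mm chamfer round its mouth, open at the top centre: the rod stands upright in it. Origin: centre of the underside, z up, sides along x and y. In one of the three places.
- rod: Loose stirring rod, about 90 g, 150 mm long: steel shaft, 12 mm in diameter, with a square grey grip, 20 x 20 mm and 55 mm long (sides along x and y), on top. Origin: centre of the foot, z along the rod to the grip: grip from z = 95 to 150 mm. Stands in the block at the start, foot 10 mm above the bench.
- rod_tip (a point): Centre of the rod's foot (same as the rod's origin).
- rod_grip (a point): Point on the rod's axis, 125 mm above its foot, near the middle of the grip.
- big0_c (a point): Centre of a big white bead: ceramic ball, 28 mm in diameter, about 30 g; soon stops rolling.
- big1_c (a point): Centre of a big white bead: ceramic ball, 28 mm in diameter, about 30 g; soon stops rolling.
- big2_c (a point): Centre of a big white bead: ceramic ball, 28 mm in diameter, about 30 g; soon stops rolling.
- small0_c (a point): Centre of a small white bead: ceramic ball, 18 mm in diameter, about 12 g; soon stops rolling.
- small1_c (a point): Centre of a small white bead: ceramic ball, 18 mm in diameter, about 12 g; soon stops rolling.
- small2_c (a point): Centre of a small white bead: ceramic ball, 18 mm in diameter, about 12 g; soon stops rolling.
- small3_c (a point): Centre of a small white bead: ceramic ball, 18 mm in diameter, about 12 g; soon stops rolling.
- jar: Bystander: loose amber jar, 50 mm in diameter, 105 mm high, between the left and middle places. Origin: centre of its underside.
- lens: Bystander: loose aluminium lens tube standing upright, 49 mm in diameter, 100 mm high, between the middle and right places. Origin: centre of its underside.
- beaker: Bystander: loose glass cup, 66 mm in diameter, 85 mm high, towards the back on the right. Origin: centre of its underside.
- supply: Bystander: white power supply, 90 x 80 mm, 55 mm high, fixed, towards the back on the left. Origin: centre of its underside.
Things that resemble listed ones, but are neither listed nor needed, are in the scene too. Of the things like the lid, leave any that is yellow; of the rest the smaller one is meant.

How it is judged:
By the outcome, as a careful person would: the job done as asked, in the order asked, and still so for the second after the job is handed in, with the robot touching nothing.
It also fails if it takes over 72 s, if anything falls off the work surface, if the arm or the gripper's body presses on something with over 40 N, if the wrist force passes 120 N, or if a joint passes its speed limit or range.

## Working session

There is one attempt and no reset: what is moved stays moved. The work goes in short steps, Python scripts to look and compute and a tool call to move; the robot and the scene stay as the last step left them, time stands still between calls to the robot, and variables do not carry over. Pictures are saved under pics/ and viewed, at most 10 in all, crops included, and the job is handed in when it is done.

Besides the shell and the picture viewer there is one more tool, called in YAML: its name, and indented under it one key for each argument. move_arm: Moves the arm, as the interface text tells. Its arguments: {"type":"object","properties":{"targets":{"type":"string"},"gripper":{"type":"number"}},"required":["targets"]}

```bash
mkdir -p pics; python3 - <<'E'
from station import *
import cv2,pickle
for n in("scene","top"):
    c=capture(n); pickle.dump(c,open(n+".pkl","wb")); cv2.imwrite(f"pics/{n}0.png",c["image"])
    print(n,{k:v for k,v in c.items() if k!="image"})
s=sense();print(s["time_s"],s["tcp_pos"],s["ee_rot"])
E
```

```text
scene {'fx': 545.3880861651883, 'fy': 545.3880861651883, 'cx': 277.6622532304267, 'cy': 214.36479801985226, 'world_from_camera': array([[ 0.27376165, -0.76570974,  0.58201646,  1.25009349],
       [ 0.96168109,  0.20850416, -0.17803232, -0.2660956 ],
       [ 0.01496823,  0.60845264,  0.79344901,  1.13308942],
       [ 0.        ,  0.        ,  0.        ,  1.        ]])}
top {'fx': 381.0456241372792, 'fy': 381.0456241372792, 'cx': 276.53317382176004, 'cy': 214.89092758651094, 'world_from_camera': array([[ 0.01767625,  0.99641433, -0.08274075,  0.42599755],
       [-0.999791  ,  0.01676451, -0.01170114, -0.03122225],
       [-0.01027208,  0.08293029,  0.99650241,  1.08356067],
       [ 0.        ,  0.        ,  0.        ,  1.        ]])}
0.1 [ 0.26758079 -0.56425413  0.22159273] [[-9.03637610e-01 -4.28296946e-01 -8.91786401e-04]
 [-4.28297865e-01  9.03636076e-01  1.66777916e-03]
 [ 9.15456437e-05  1.88901818e-03 -9.99998212e-01]]
```

View pics/top0.png

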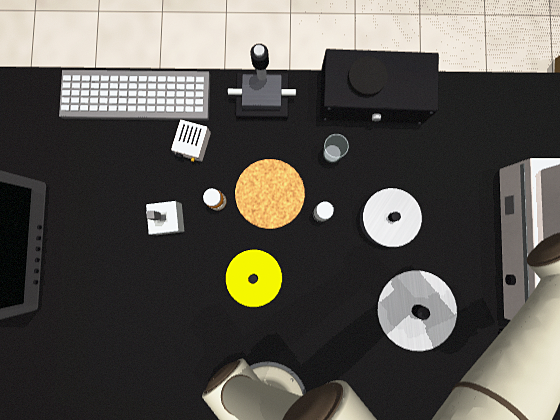

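View pics/scene0.png

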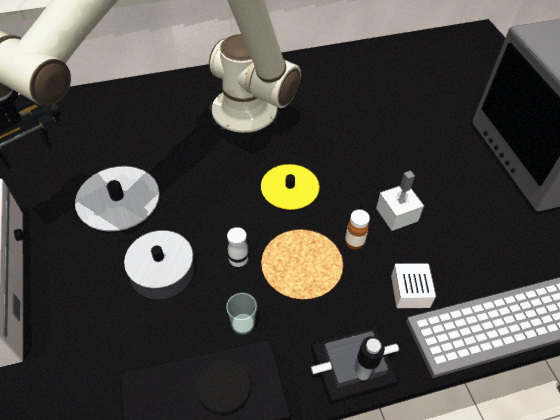

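The top view shows the lid candidates: a white-grey lid on the dish at (392,217), a larger grey lid at (417,310), and a yellow one at (253,278). I choose (392,217), because it is the smaller non-yellow lid and it sits on the dish. The mat is at (270,193), the block and rod at (165,217), the jar at (214,199), the lens tube at (324,211) and the beaker at (336,148). In the scene view the same lid is at (158,255), with the rod grip at (406,185).

```bash
cat > h.py <<'E'
import numpy as np,cv2,pickle
def ray(c,u,v):
    T=c["world_from_camera"];d=T[:3,:3]@np.array([(u-c["cx"])/c["fx"],-(v-c["cy"])/c["fy"],-1]);return T[:3,3],d/np.linalg.norm(d)
def plane(c,uv,z):
    o,d=ray(c,*uv);return (o+d*(z-o[2])/d[2])
def tri(rs):
    A=sum(np.eye(3)-np.outer(d,d) for o,d in rs);b=sum((np.eye(3)-np.outer(d,d))@o for o,d in rs);return np.linalg.solve(A,b)
def blob(c,m,box):
    x0,y0,x1,y1=box;k=np.zeros(m.shape,np.uint8);k[y0:y1,x0:x1]=m[y0:y1,x0:x1]
    cs,_=cv2.findContours(k,cv2.RETR_EXTERNAL,cv2.CHAIN_APPROX_NONE);return max(cs,key=cv2.contourArea)
def circ(c,ct,z):
    P=np.array([plane(c,p+0.0,z)[:2] for p in ct[:,0]]);A=np.c_[2*P,np.ones(len(P))]
    s=np.linalg.lstsq(A,(P**2).sum(1),rcond=None)[0];return s[:2],np.sqrt(s[2]+s[0]**2+s[1]**2)
def load(n): return pickle.load(open(n+".pkl","rb"))
E
python3 - <<'E'
from h import *
T=load("top");S=load("scene")
out=[]
for c,n,lb,mb,hb in((T,"top",(355,180,428,255),(228,150,312,236),(140,195,190,240)),(S,"scene",(118,225,200,275),(255,222,350,303),(370,165,430,232))):
    im=c["image"];hsv=cv2.cvtColor(im,cv2.COLOR_BGR2HSV)
    wh=((hsv[...,2]>130)&(hsv[...,1]<60)).astype(np.uint8)
    org=((hsv[...,2]>90)&(hsv[...,1]>70)).astype(np.uint8)
    l=blob(c,wh,lb);print(n,"lid",circ(c,cv2.convexHull(l),.060))
    m=blob(c,org,mb);print(n,"mat",circ(c,m,.004))
    h=blob(c,(hsv[...,2]>170).astype(np.uint8),hb);q=cv2.approxPolyDP(h,3,True)[:,0];print(n,"holder",q.tolist());
    for p in q:print("   ",plane(c,p,.065).round(4))
    x0,y0,x1,y1=hb; out.append(cv2.resize(im[y0-5:y1+5,x0-5:x1+5],(380,380),interpolation=cv2.INTER_CUBIC))
    x0,y0,x1,y1=lb; out.append(cv2.resize(im[y0-5:y1+5,x0-5:x1+5],(380,220),interpolation=cv2.INTER_CUBIC))
    k=blob(c,(hsv[...,2]<60).astype(np.uint8),(382,206,408,228) if n=="top" else (148,240,168,266));print("knob",cv2.boundingRect(k),k[:,0].mean(0))
a=np.vstack(out[:2]);b=np.vstack(out[2:]);cv2.imwrite("pics/crop1.png",np.hstack([a,b]))
E
```

```text
top lid (array([ 0.51065756, -0.32913739]), np.float64(0.07873681863101616))
top mat (array([0.57773997, 0.00288547]), np.float64(0.0992756679127516))
top holder [[175, 201], [146, 205], [146, 212], [166, 214], [164, 222], [148, 219], [149, 233], [177, 230]]
    [0.5436 0.2553 0.065 ]
    [0.5314 0.3333 0.065 ]
    [0.5125 0.3325 0.065 ]
    [0.508  0.2782 0.065 ]
    [0.4863 0.2827 0.065 ]
    [0.4937 0.3262 0.065 ]
    [0.4561 0.3218 0.065 ]
    [0.4654 0.2468 0.065 ]
knob (388, 212, 13, 10) [394.         216.46428571]
scene lid (array([ 0.51144436, -0.32835637]), np.float64(0.0784267981822553))
scene mat (array([0.57935051, 0.00353789]), np.float64(0.09951971122794158))
scene holder [[380, 193], [396, 215], [423, 205], [411, 189], [401, 204], [396, 199], [401, 191], [398, 186]]
    [0.4692 0.2446 0.065 ]
    [0.5455 0.2558 0.065 ]
    [0.5341 0.3343 0.065 ]
    [0.4777 0.327  0.065 ]
    [0.5166 0.282  0.065 ]
    [0.4982 0.2763 0.065 ]
    [0.4771 0.2993 0.065 ]
    [0.4595 0.2987 0.065 ]
knob (152, 246, 12, 15) [157.23076923 253.17948718]
```

View pics/crop1.png

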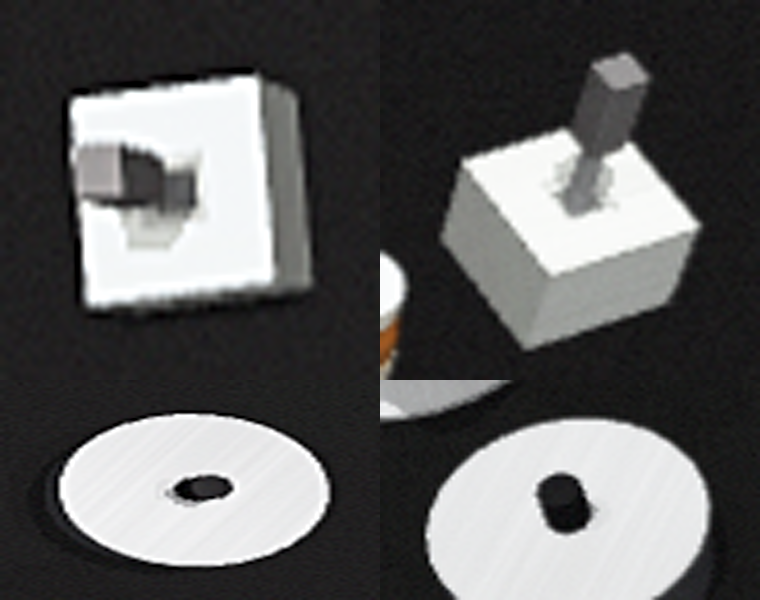

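The crop confirms the chosen lid (white-grey, round black knob) and shows the rod upright in the white block, with the grip aligned to the block, which is yawed about 8°. I estimate the lid at (0.511,-0.3285), the mat at (0.5785,0.003) and the block at (0.5005,0.289). I'll move over the knob and turn the tool so the fingers close along the block's x direction.

move_arm:
  targets: "0.974 0.943 0 1;0.974 0.943 0 1;0.974 0.943 0 1;0.974 0.943 0 1;0.974 0.943 0 1;0.974 0.943 0 1;0.974 0.943 0 1;0.974 0.943 0 1;0.974 0.943 0 1;0.974 0.943 0 1"
  gripper: 87

```text
time_s: 0.93
tcp_pos: [0.512, -0.3274, 0.2221]
ee_rot: [[-0.248, -0.969, -0.001], [-0.969, 0.248, 0.0], [-0.0, 0.001, -1.0]]
wrist_force: [0.4, -0.1, 1.0]
gripper_width: 1.003
gripper_force: 0.0
```

```bash
python3 - <<'E'
from station import *
from h import *
s=sense();print(s["time_s"],s["tcp_pos"].round(4),np.degrees(np.arctan2(s["ee_rot"][1,1],s["ee_rot"][0,1])),s["wrist_force"])
T=load("top")
for n,uv,z in(("jar",(211,194),.105),("lens",(323,208),.1),("beaker",(337,146),.085)):print(n,plane(T,uv,z))
E
```

```text
0.9333 [ 0.512  -0.3274  0.2221] 165.62066116363403 [ 0.41507138 -0.12445322  0.9520314 ]
jar [0.55874945 0.15117706 0.105     ]
lens [ 0.52760187 -0.13973744  0.1       ]
beaker [ 0.6958571  -0.17740115  0.085     ]
```

move_arm:
  targets: "-0.04 -0.04 -1 1;0 0 -1 1;0 0 -1 1;0 0 -1 1;0 0 -1 0.54;0 0 -0.8 0;0 0 -0.5 0;0 0 0 0"

```text
time_s: 1.6
tcp_pos: [0.509, -0.3294, 0.0623]
ee_rot: [[0.14, -0.99, -0.005], [-0.99, -0.14, 0.002], [-0.002, 0.004, -1.0]]
wrist_force: [0.0, 0.9, -0.1]
gripper_width: 1.001
gripper_force: 0.0
```

move_arm:
  targets: "0 0 0 0;0 0 0 0;0 0 0 0;0 0 0 0;0 0 0 0;0 0 0 0;0 0 0 0;0 0 0 0"
  gripper: 18

```text
time_s: 2.27
tcp_pos: [0.5103, -0.33, 0.0652]
ee_rot: [[0.14, -0.99, 0.0], [-0.99, -0.14, -0.0], [0.0, -0.0, -1.0]]
wrist_force: [-0.6, 0.5, 0.5]
gripper_width: 0.478
gripper_force: 0.0
```

move_arm:
  targets: "0 0 0 0;0 0 0 0;0 0 0 0;0 0 0 0;0 0 0 0;0 0 0 0"

```text
time_s: 2.77
tcp_pos: [0.5105, -0.3299, 0.0651]
ee_rot: [[0.14, -0.99, 0.0], [-0.99, -0.14, -0.0], [0.0, -0.0, -1.0]]
wrist_force: [0.6, -0.0, 0.1]
gripper_width: 0.29
gripper_force: 30.0
```

move_arm:
  targets: "0 0 0.1 0;0 0 0.3 0;0 0 0.6 0;0 0 0.8 0;0 0 0.8 0;0 0 0.7 0;0 0 0.2 0;0 0 0 0"

```text
time_s: 3.43
tcp_pos: [0.5109, -0.3302, 0.1543]
ee_rot: [[0.14, -0.99, 0.003], [-0.99, -0.14, -0.001], [0.001, -0.003, -1.0]]
wrist_force: [-0.1, -0.3, -3.1]
gripper_width: 0.29
gripper_force: 30.0
```

move_arm:
  targets: "0.05 0.3 0.1 0;0.1 0.6 0 0;0.2 0.9 0 0;0.2 1 0 0;0.2 1 0 0;0.2 1 0 0;0.2 1 0 0;0.2 1 0 0;0.2 1 0 0;0.2 1 0 0"

```text
time_s: 4.27
tcp_pos: [0.5528, -0.1082, 0.1533]
ee_rot: [[0.14, -0.99, -0.004], [-0.99, -0.14, 0.0], [-0.001, 0.004, -1.0]]
wrist_force: [0.8, 0.2, -2.8]
gripper_width: 0.289
gripper_force: 30.0
```

move_arm:
  targets: "0.2 1 0 0;0.2 1 0 0;0.2 1 0 0;0.2 0.8 0 0;0.2 0.5 0 0;0.15 0.2 0 0;0 0.03 0 0;0 0 0 0"

```text
time_s: 4.93
tcp_pos: [0.5824, 0.003, 0.1543]
ee_rot: [[0.14, -0.99, -0.002], [-0.99, -0.14, -0.0], [0.0, 0.002, -1.0]]
wrist_force: [0.3, 0.6, -3.7]
gripper_width: 0.293
gripper_force: 30.0
```

move_arm:
  targets: "-0.1 0 -0.3 0;0 0 -0.8 0;0 0 -1 0;0 0 -1 0;0 0 -0.9 0;0 0 -0.6 0;0 0 -0.4 0;0 0 -0.25 0;0 0 -0.1 0;0 0 0 0"

```text
time_s: 5.77
tcp_pos: [0.5804, 0.0029, 0.0213]
ee_rot: [[0.14, -0.99, 0.0], [-0.99, -0.14, -0.0], [0.0, -0.0, -1.0]]
wrist_force: [0.5, -0.2, -2.4]
gripper_width: 0.288
gripper_force: 30.0
```

move_arm:
  targets: "0 0 -0.06 0;0 0 -0.02 0;0 0 0 0;0 0 0 0"

```text
time_s: 6.1
tcp_pos: [0.5806, 0.0034, 0.0199]
ee_rot: [[0.14, -0.99, 0.001], [-0.99, -0.14, 0.0], [-0.0, -0.001, -1.0]]
wrist_force: [-0.4, -1.1, -3.1]
gripper_width: 0.295
gripper_force: 30.0
```

move_arm:
  targets: "0 0 0 0;0 0 0 0;0 0 0 0;0 0 0 0;0 0 0 0;0 0 0 0"
  gripper: 87

```text
time_s: 6.6
tcp_pos: [0.5805, 0.0033, 0.0195]
ee_rot: [[0.14, -0.99, 0.0], [-0.99, -0.14, 0.0], [-0.0, -0.0, -1.0]]
wrist_force: [-0.4, 0.8, -0.8]
gripper_width: 0.66
gripper_force: 0.0
```

move_arm:
  targets: "0 0 0.5 0;0 0 1 0;0 0 1 0;0 0 1 0;0 0 1 0;0 0 1 0;0 0 1 0;0 0 1 0;0 0 0.5 0;0 0 0 0"

```text
time_s: 7.43
tcp_pos: [0.5822, 0.0035, 0.2233]
ee_rot: [[0.141, -0.99, 0.008], [-0.99, -0.141, 0.001], [0.0, -0.008, -1.0]]
wrist_force: [0.9, 0.4, 0.3]
gripper_width: 0.999
gripper_force: 0.0
```

```bash
python3 - <<'E'
from station import *
import cv2,pickle
for n in("scene","top"):
    c=capture(n); pickle.dump(c,open(n+"1.pkl","wb")); cv2.imwrite(f"pics/{n}1.png",c["image"])
E
```

```text
(no output)
```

View pics/scene1.png

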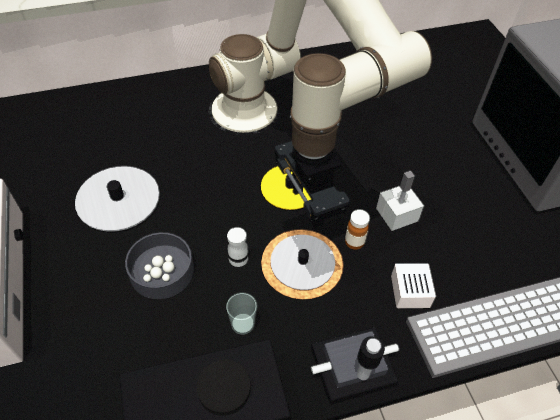

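View pics/top1.png

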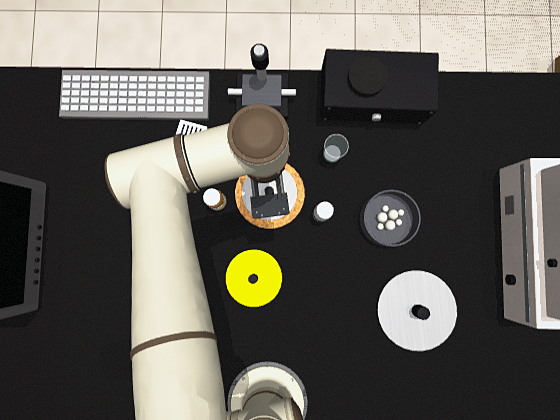

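The lid lies flat on the mat: scene (303,258), with a cork rim visible all round. The dish is open, with the beads bunched near top (389,217) and scene (158,267). Next I measure the dish, the beads and the rod grip.

```bash
cat > beads.py <<'E'
from h import *
def rim(T,S):
    # dish rim circle from dark-grey rim in top view, outer at z=.055
    im=cv2.cvtColor(T["image"],cv2.COLOR_BGR2GRAY);return im
def beads(c,box):
    im=c["image"];k=np.zeros(im.shape[:2],np.uint8);x0,y0,x1,y1=box
    k[y0:y1,x0:x1]=(im.min(2)[y0:y1,x0:x1]>125)*255
    d=cv2.distanceTransform(cv2.resize(k,None,fx=4,fy=4,interpolation=cv2.INTER_CUBIC)//128*255,cv2.DIST_L2,5)
    pk=(d==cv2.dilate(d,np.ones((13,13))))&(d>6)
    n,l,st,ce=cv2.connectedComponentsWithStats(pk.astype(np.uint8))
    return [((ce[i]-1.5)/4,d[int(ce[i][1]),int(ce[i][0])]/4) for i in range(1,n)]
E
python3 - <<'E'
from beads import *
T=load("top1");S=load("scene1")
for c,n,b in((T,"top",(350,180,430,255)),(S,"scene",(118,228,200,300))):
    g=cv2.cvtColor(c["image"],cv2.COLOR_BGR2GRAY);m=(g>33).astype(np.uint8)
    k=blob(c,m,b);hull=cv2.convexHull(k)
    if n=="scene":
        hull=np.array([p for p in hull if p[0,1]<262])
    print(n,"dish",circ(c,hull,.055))
    for p,r in beads(c,(365,195,412,238) if n=="top" else (135,248,182,286)):
        rr=.012;print("  ",p.round(1),round(float(r),1),plane(c,p,.005+(.014 if r*{"top":1/381*1.05,"scene":1/545*1.17}[n]>.0118 else .009)).round(4))
T0=load("top");S0=load("scene")
# grip top centre: top crop px (100,172)->; scene crop (620,75)
sx=60/380;sy=55/380
t=np.array([135+100*sx,190+172*sy])-.5
s=np.array([365+(620-380)*70/380,160+72*77/380])-.5
print(t,s,"z.160:",plane(T0,t,.16),plane(S0,s,.16),"tri",tri([ray(T0,*t),ray(S0,*s)]))
E
python3 - <<'E'
import cv2
im=cv2.imread("pics/top1.png")[175:260,345:435];cv2.imwrite("pics/d1.png",cv2.resize(im,None,fx=6,fy=6,interpolation=cv2.INTER_CUBIC))
E
```

```text
top dish (array([ 0.50838403, -0.32600453]), np.float64(0.08025722116300223))
   [385.4 207.9] 2.8 [ 0.5398 -0.3244  0.014 ]
   [400.6 212.1] 2.8 [ 0.5285 -0.3671  0.014 ]
   [393. 214.] 4.5 [ 0.5224 -0.3442  0.019 ]
   [382.  216.8] 4.5 [ 0.5139 -0.3136  0.019 ]
   [398.5 221.5] 3.0 [ 0.502  -0.3609  0.014 ]
   [390.1 224.9] 4.5 [ 0.4918 -0.336   0.019 ]
   [380.1 226.1] 2.7 [ 0.4881 -0.3095  0.014 ]
scene dish (array([ 0.51019635, -0.32918259]), np.float64(0.07748228542442955))
   [168.1 258.4] 3.5 [ 0.4888 -0.3084  0.014 ]
   [157.4 260.6] 5.2 [ 0.4884 -0.3344  0.014 ]
   [167.6 266.1] 5.3 [ 0.5104 -0.313   0.014 ]
   [147.6 267.1] 3.4 [ 0.5006 -0.3595  0.014 ]
   [155.4 271.9] 5.5 [ 0.522  -0.3432  0.019 ]
   [165.4 277. ] 3.3 [ 0.5391 -0.3228  0.014 ]
   [146.4 277.1] 3.5 [ 0.5276 -0.3661  0.014 ]
[150.28947368 214.39473684] [408.71052632 174.08947368] z.160: [0.49871299 0.28775997 0.16      ] [0.50186898 0.28843787 0.16      ] tri [0.49917453 0.28968297 0.15648208]
```

View pics/d1.png

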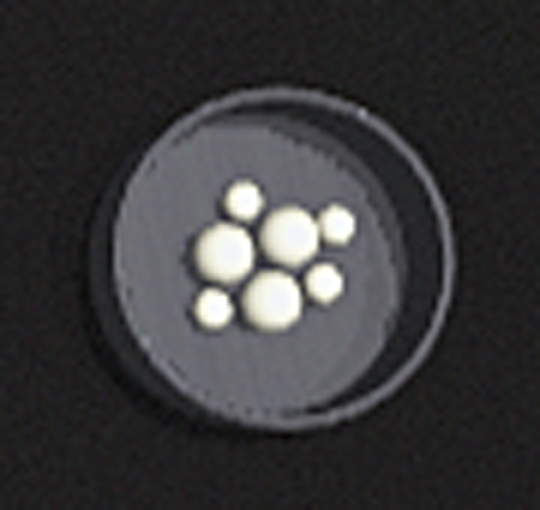

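The crop shows 7 beads loosely packed, with rim centre at crop (282,258), which gives a dish centre of about (0.5105,-0.329). The rod axis is at about (0.500,0.289), so I go there next.

move_arm:
  targets: "-0.3 1 0 0;-0.3 1 0 0;-0.3 1 0 0;-0.3 1 0 0;-0.3 1 0 0;-0.3 1 0 0;-0.3 1 0 0;-0.3 1 0 0;-0.3 1 0 0;-0.3 1 0 0"

```text
time_s: 8.37
tcp_pos: [0.5039, 0.2539, 0.2172]
ee_rot: [[0.14, -0.99, -0.003], [-0.99, -0.14, -0.002], [0.002, 0.004, -1.0]]
wrist_force: [-0.1, -0.0, 0.5]
gripper_width: 1.002
gripper_force: 0.0
```

move_arm:
  targets: "-0.25 1 0 0;0 0.42 0 0;0 0 -0.6 0;0 0 -1 0;0 0 -1 0;0 0 -1 0;0 0 -0.5 0;0 0 -0.2 0;0 0 0 0;0 0 0 0"

```text
time_s: 9.2
tcp_pos: [0.4994, 0.2886, 0.1117]
ee_rot: [[0.14, -0.99, -0.0], [-0.99, -0.14, -0.001], [0.001, 0.0, -1.0]]
wrist_force: [1.4, -0.4, -0.4]
gripper_width: 1.001
gripper_force: 0.0
```

move_arm:
  targets: "0 0 0 0;0 0 0 0;0 0 0 0;0 0 0 0;0 0 0 0;0 0 0 0;0 0 0 0;0 0 0 0;0 0 0 0;0 0 0 0"
  gripper: 12

```text
time_s: 10.03
tcp_pos: [0.499, 0.2888, 0.1118]
ee_rot: [[0.14, -0.99, -0.0], [-0.99, -0.14, -0.0], [0.0, 0.0, -1.0]]
wrist_force: [0.1, -0.8, -0.9]
gripper_width: 0.327
gripper_force: 0.0
```

move_arm:
  targets: "0 0 0 0;0 0 0 0;0 0 0 0;0 0 0 0;0 0 0 0;0 0 0 0"

```text
time_s: 10.53
tcp_pos: [0.499, 0.2888, 0.1117]
ee_rot: [[0.14, -0.99, -0.0], [-0.99, -0.14, 0.0], [-0.0, 0.0, -1.0]]
wrist_force: [0.4, 0.5, -0.3]
gripper_width: 0.229
gripper_force: 30.0
```

move_arm:
  targets: "0 0 0.2 0;0 0 0.5 0;0 0 0.8 0;0 0 1 0;0 0 1 0;0 0 0.8 0;0 0 0.5 0;0 0 0.2 0;0 0 0 0;0 0 0 0"

```text
time_s: 11.37
tcp_pos: [0.4986, 0.2886, 0.2361]
ee_rot: [[0.14, -0.99, -0.001], [-0.99, -0.14, -0.0], [0.0, 0.001, -1.0]]
wrist_force: [-0.4, 0.9, -0.7]
gripper_width: 0.228
gripper_force: 30.0
```

```bash
python3 - <<'E'
from station import *
import cv2,numpy as np
o=[]
for n,b in(("scene",(330,80,480,250)),("top",(90,150,240,300))):
    im=capture(n)["image"][b[1]:b[3],b[0]:b[2]];o.append(cv2.resize(im,(390,440)))
cv2.imwrite("pics/rod2.png",np.hstack(o))
s=sense();print(s["tcp_pos"].round(4))
E
```

```text
[0.4984 0.2883 0.2353]
```

View pics/rod2.png

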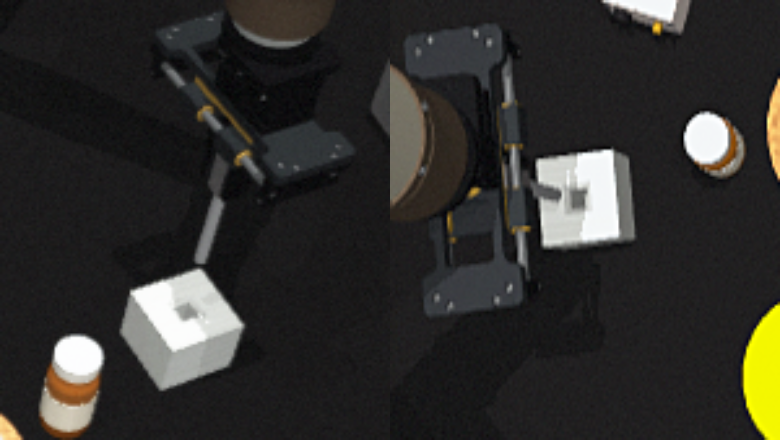

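The rod hangs nearly upright: foot at scene (407,180) and top (155,216). I'll check its offset from the tool axis, and check the socket centre too, since it is now visible.

```bash
python3 - <<'E'
from h import *
T=load("top");S=load("scene")
t=(155.4,216.5);s=(407.3,180.3)
print("foot",tri([ray(T,*t),ray(S,*s)]),plane(T,t,.1335),plane(S,s,.1335))
print("socket T",plane(T,(90+(577-390)*150/390,150+197*150/440),.062),"S",plane(S,(330+189*150/390,80+310*170/440),.065))
E
```

```text
foot [0.49705328 0.28893965 0.13060715] [0.49571727 0.28380561 0.1335    ] [0.4992656 0.2917978 0.1335   ]
socket T [0.49947975 0.28978394 0.062     ] S [0.50501668 0.29170205 0.065     ]
```

move_arm:
  targets: "0.01 -0.3 0.2 0;0.01 -0.6 0.2 0;0.01 -0.9 0 0;0.01 -1 0 0;0.01 -1 0 0;0.01 -1 0 0;0.01 -1 0 0;0.01 -1 0 0;0.01 -1 0 0;0.01 -1 0 0"

```text
time_s: 12.3
tcp_pos: [0.5009, 0.0664, 0.2472]
ee_rot: [[0.14, -0.99, 0.0], [-0.99, -0.14, -0.0], [0.0, -0.0, -1.0]]
wrist_force: [0.4, -0.6, -0.8]
gripper_width: 0.228
gripper_force: 30.0
```

move_arm:
  targets: "0.02 -1 0 0;0.02 -1 0 0;0.02 -1 0 0;0.02 -1 0 0;0.02 -1 0 0;0.02 -1 0 0;0.02 -1 0 0;0.02 -1 0 0;0.02 -1 0 0;0.02 -1 0 0"

```text
time_s: 13.13
tcp_pos: [0.5054, -0.1834, 0.2472]
ee_rot: [[0.14, -0.99, 0.0], [-0.99, -0.14, -0.0], [0.0, 0.0, -1.0]]
wrist_force: [0.9, 0.5, -1.7]
gripper_width: 0.228
gripper_force: 30.0
```

move_arm:
  targets: "0.02 -1 0 0;0.02 -1 0 0;0.02 -1 0 0;0.02 -1 0 0;0.02 -0.9 0 0;0 -0.7 0 0;0 -0.36 0 0;0 -0.1 0 0;0 0 0 0;0 0 0 0"

```text
time_s: 13.97
tcp_pos: [0.5087, -0.3322, 0.2469]
ee_rot: [[0.141, -0.99, -0.0], [-0.99, -0.141, 0.0], [-0.0, 0.0, -1.0]]
wrist_force: [0.0, 0.3, -0.5]
gripper_width: 0.227
gripper_force: 30.0
```

move_arm:
  targets: "0 0 -0.5 0;0 0 -0.9 0;0 0 -1 0;0 0 -0.9 0;0 0 -0.6 0;0 0 -0.4 0;0 0 -0.1 0;0 0 0 0;0 0 0 0"

```text
time_s: 14.72
tcp_pos: [0.5099, -0.3327, 0.138]
ee_rot: [[0.141, -0.99, 0.002], [-0.99, -0.141, -0.001], [0.001, -0.002, -1.0]]
wrist_force: [0.6, -0.3, -1.4]
gripper_width: 0.23
gripper_force: 30.0
```

move_arm:
  targets: "0 0 -0.15 0;0 0 -0.15 0;0 0 -0.15 0;0 0 -0.15 0;0 0 -0.1 0;0 0 0 0"

```text
time_s: 15.22
tcp_pos: [0.5093, -0.3327, 0.1199]
ee_rot: [[0.14, -0.99, 0.001], [-0.99, -0.14, -0.0], [0.0, -0.001, -1.0]]
wrist_force: [-0.3, -0.6, -1.2]
gripper_width: 0.226
gripper_force: 30.0
```

move_arm:
  targets: "0 0 -0.1 0;0 0 -0.1 0;0 0 -0.1 0;0 0 -0.08 0;0 0 0 0;0 0 0 0;0 0 0 0"

```text
time_s: 15.8
tcp_pos: [0.5091, -0.3327, 0.1097]
ee_rot: [[0.14, -0.99, 0.0], [-0.99, -0.14, -0.0], [0.0, 0.0, -1.0]]
wrist_force: [0.1, -0.7, -1.5]
gripper_width: 0.227
gripper_force: 30.0
```

```bash
python3 - <<'E'
from station import *
import cv2,numpy as np
o=[]
for n,b in(("scene",(90,150,220,310)),("top",(345,170,445,270))):
    im=capture(n)["image"][b[1]:b[3],b[0]:b[2]];o.append(cv2.resize(im,(390,480)))
cv2.imwrite("pics/ins.png",np.hstack(o))
s=sense();print(s["tcp_pos"].round(4),s["wrist_force"].round(2),s["time_s"])
E
```

```text
[ 0.5092 -0.3328  0.1099] [-0.09 -0.08 -0.18] 15.9
```

View pics/ins.png

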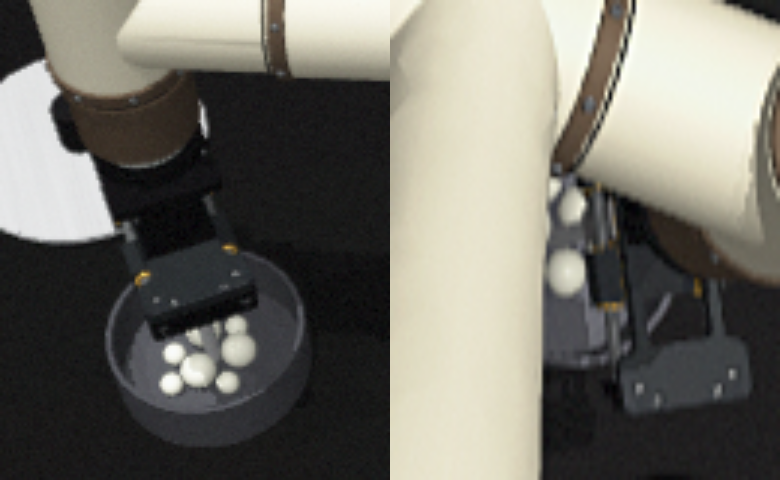

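The rod's foot stands at the middle, in the gap between the big beads (scene crop (210,340)). I'll work out the spiral row values.

```bash
python3 - <<'E'
import numpy as np
k=np.arange(61);R=np.interp(k,[0,20,40,60],[4,24,30,30]);a=np.radians(252+18*k)
P=np.c_[R*np.cos(a),R*np.sin(a)]/25;P[0]=[-.052,-.152]
Q=np.round(P,2);D=np.diff(Q,axis=0)
for i in range(0,60,10):print(";".join(f"{x:.2f} {y:.2f} 0 0" for x,y in D[i:i+10]))
E
```

```text
0.05 -0.05 0 0;0.07 -0.03 0 0;0.09 0.00 0 0;0.10 0.04 0 0;0.08 0.08 0 0;0.06 0.11 0 0;0.02 0.14 0 0;-0.03 0.14 0 0;-0.08 0.14 0 0;-0.14 0.11 0 0
-0.17 0.07 0 0;-0.20 0.01 0 0;-0.20 -0.06 0 0;-0.18 -0.13 0 0;-0.14 -0.19 0 0;-0.08 -0.23 0 0;0.00 -0.26 0 0;0.09 -0.26 0 0;0.17 -0.22 0 0;0.24 -0.17 0 0
0.30 -0.06 0 0;0.30 0.03 0 0;0.29 0.13 0 0;0.23 0.22 0 0;0.15 0.27 0 0;0.06 0.32 0 0;-0.04 0.32 0 0;-0.14 0.30 0 0;-0.22 0.24 0 0;-0.30 0.17 0 0
-0.33 0.06 0 0;-0.34 -0.04 0 0;-0.32 -0.15 0 0;-0.25 -0.24 0 0;-0.17 -0.31 0 0;-0.07 -0.35 0 0;0.04 -0.36 0 0;0.16 -0.33 0 0;0.25 -0.27 0 0;0.33 -0.18 0 0
0.37 -0.06 0 0;0.37 0.06 0 0;0.34 0.17 0 0;0.26 0.26 0 0;0.17 0.34 0 0;0.06 0.37 0 0;-0.06 0.37 0 0;-0.17 0.34 0 0;-0.26 0.26 0 0;-0.34 0.17 0 0
-0.37 0.06 0 0;-0.37 -0.06 0 0;-0.34 -0.17 0 0;-0.26 -0.26 0 0;-0.17 -0.34 0 0;-0.06 -0.37 0 0;0.06 -0.37 0 0;0.17 -0.34 0 0;0.26 -0.26 0 0;0.34 -0.17 0 0
```

move_arm:
  targets: "0.05 -0.05 0 0;0.07 -0.03 0 0;0.09 0 0 0;0.10 0.04 0 0;0.08 0.08 0 0;0.06 0.11 0 0;0.02 0.14 0 0;-0.03 0.14 0 0;-0.08 0.14 0 0;-0.14 0.11 0 0"

```text
time_s: 16.73
tcp_pos: [0.5144, -0.3151, 0.1098]
ee_rot: [[0.141, -0.99, -0.0], [-0.99, -0.141, 0.0], [-0.0, 0.0, -1.0]]
wrist_force: [0.6, 0.0, -1.0]
gripper_width: 0.224
gripper_force: 30.0
```

move_arm:
  targets: "-0.17 0.07 0 0;-0.20 0.01 0 0;-0.20 -0.06 0 0;-0.18 -0.13 0 0;-0.14 -0.19 0 0;-0.08 -0.23 0 0;0 -0.26 0 0;0.09 -0.26 0 0;0.17 -0.22 0 0;0.24 -0.17 0 0"

```text
time_s: 17.57
tcp_pos: [0.5031, -0.3527, 0.1097]
ee_rot: [[0.14, -0.99, 0.0], [-0.99, -0.14, -0.0], [0.0, -0.0, -1.0]]
wrist_force: [0.4, 0.2, -1.1]
gripper_width: 0.23
gripper_force: 30.0
```

move_arm:
  targets: "0.30 -0.06 0 0;0.30 0.03 0 0;0.29 0.13 0 0;0.23 0.22 0 0;0.15 0.27 0 0;0.06 0.32 0 0;-0.04 0.32 0 0;-0.14 0.30 0 0;-0.22 0.24 0 0;-0.30 0.17 0 0"

```text
time_s: 18.4
tcp_pos: [0.518, -0.3021, 0.11]
ee_rot: [[0.141, -0.99, 0.0], [-0.99, -0.141, -0.0], [0.0, -0.0, -1.0]]
wrist_force: [0.5, -0.2, -0.7]
gripper_width: 0.228
gripper_force: 30.0
```

move_arm:
  targets: "-0.33 0.06 0 0;-0.34 -0.04 0 0;-0.32 -0.15 0 0;-0.25 -0.24 0 0;-0.17 -0.31 0 0;-0.07 -0.35 0 0;0.04 -0.36 0 0;0.16 -0.33 0 0;0.25 -0.27 0 0;0.33 -0.18 0 0"

```text
time_s: 19.23
tcp_pos: [0.5017, -0.3588, 0.1097]
ee_rot: [[0.139, -0.99, 0.0], [-0.99, -0.139, -0.0], [0.0, -0.0, -1.0]]
wrist_force: [0.2, 0.2, 0.1]
gripper_width: 0.225
gripper_force: 30.0
```

Following the spiral well, with low forces. Now three more full turns at R = 30 mm.

move_arm:
  targets: "0.37 -0.06 0 0;0.37 0.06 0 0;0.34 0.17 0 0;0.26 0.26 0 0;0.17 0.34 0 0;0.06 0.37 0 0;-0.06 0.37 0 0;-0.17 0.34 0 0;-0.26 0.26 0 0;-0.34 0.17 0 0"

```text
time_s: 20.07
tcp_pos: [0.5187, -0.2992, 0.11]
ee_rot: [[0.141, -0.99, -0.0], [-0.99, -0.141, 0.0], [-0.0, 0.0, -1.0]]
wrist_force: [0.1, 0.6, -1.1]
gripper_width: 0.228
gripper_force: 30.0
```

move_arm:
  targets: "-0.37 0.06 0 0;-0.37 -0.06 0 0;-0.34 -0.17 0 0;-0.26 -0.26 0 0;-0.17 -0.34 0 0;-0.06 -0.37 0 0;0.06 -0.37 0 0;0.17 -0.34 0 0;0.26 -0.26 0 0;0.34 -0.17 0 0"

```text
time_s: 20.9
tcp_pos: [0.5018, -0.3588, 0.1096]
ee_rot: [[0.139, -0.99, 0.0], [-0.99, -0.139, -0.0], [0.0, -0.0, -1.0]]
wrist_force: [-0.0, -0.1, -0.9]
gripper_width: 0.226
gripper_force: 30.0
```

move_arm:
  targets: "0.37 -0.06 0 0;0.37 0.06 0 0;0.34 0.17 0 0;0.26 0.26 0 0;0.17 0.34 0 0;0.06 0.37 0 0;-0.06 0.37 0 0;-0.17 0.34 0 0;-0.26 0.26 0 0;-0.34 0.17 0 0"

```text
time_s: 21.73
tcp_pos: [0.5187, -0.2992, 0.11]
ee_rot: [[0.141, -0.99, -0.0], [-0.99, -0.141, 0.0], [-0.0, 0.0, -1.0]]
wrist_force: [-0.4, -0.1, -0.4]
gripper_width: 0.228
gripper_force: 30.0
```

move_arm:
  targets: "-0.37 0.06 0 0;-0.37 -0.06 0 0;-0.34 -0.17 0 0;-0.26 -0.26 0 0;-0.17 -0.34 0 0;-0.06 -0.37 0 0;0.06 -0.37 0 0;0.17 -0.34 0 0;0.26 -0.26 0 0;0.34 -0.17 0 0"

```text
time_s: 22.57
tcp_pos: [0.5018, -0.3588, 0.1096]
ee_rot: [[0.139, -0.99, 0.0], [-0.99, -0.139, -0.0], [0.0, -0.0, -1.0]]
wrist_force: [0.6, 1.0, -1.6]
gripper_width: 0.228
gripper_force: 30.0
```

move_arm:
  targets: "0.37 -0.06 0 0;0.37 0.06 0 0;0.34 0.17 0 0;0.26 0.26 0 0;0.17 0.34 0 0;0.06 0.37 0 0;-0.06 0.37 0 0;-0.17 0.34 0 0;-0.26 0.26 0 0;-0.34 0.17 0 0"

```text
time_s: 23.4
tcp_pos: [0.5188, -0.2992, 0.11]
ee_rot: [[0.141, -0.99, -0.0], [-0.99, -0.141, 0.0], [-0.0, 0.0, -1.0]]
wrist_force: [0.0, 0.6, -1.0]
gripper_width: 0.228
gripper_force: 30.0
```

move_arm:
  targets: "-0.37 0.06 0 0;-0.37 -0.06 0 0;-0.34 -0.17 0 0;-0.26 -0.26 0 0;-0.17 -0.34 0 0;-0.06 -0.37 0 0;0.06 -0.37 0 0;0.17 -0.34 0 0;0.26 -0.26 0 0;0.34 -0.17 0 0"

```text
time_s: 24.23
tcp_pos: [0.5018, -0.3588, 0.1096]
ee_rot: [[0.139, -0.99, 0.0], [-0.99, -0.139, -0.0], [0.0, -0.0, -1.0]]
wrist_force: [-0.8, -0.0, -0.5]
gripper_width: 0.225
gripper_force: 30.0
```

```bash
python3 - <<'E'
from station import *
from beads import *
c=capture("scene");cv2.imwrite("pics/scene3.png",c["image"])
for p,r in beads(c,(118,235,200,300)):
    w=plane(c,p,.014 if r<4.5 else .019);q=w[:2]-[.5105,-.329]
    print(p.round(1),round(float(r),1),(q*1000).round(1),"R",round(float(np.hypot(*q))*1000,1))
print(sense()["tcp_pos"].round(4))
im=c["image"][150:310,80:230];cv2.imwrite("pics/st3.png",cv2.resize(im,None,fx=3.5,fy=3.5))
E
```

```text
[181.1 255.4] 4.9 [-18.6  52.5] R 55.7
[140.9 261.6] 2.8 [-29.8 -44.1] R 53.2
[140.9 273.1] 3.4 [  2.6 -48.2] R 48.2
[174.5 277.5] 1.6 [35.7 26.7] R 44.6
[145.9 278.1] 3.4 [ 19.5 -38.6] R 43.2
[158.9 282.9] 2.6 [ 40.5 -10.9] R 41.9
[ 0.5039 -0.3593  0.1096]
```

View pics/st3.png

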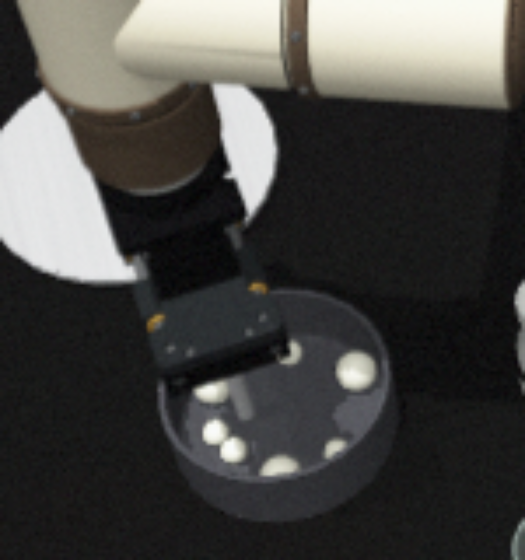

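The middle is clear and all 7 beads lie around the edge: crop (356,370), (288,350), (211,388), (215,432), (232,450), (279,466) and (336,447). I'll lift the rod and bring it back.

move_arm:
  targets: "0 0 0.2 0;0 0 0.5 0;0 0 0.8 0;0 0 1 0;0 0 1 0;0 0 1 0;0 0 0.7 0;0 0 0.3 0;0 0 0 0;0 0 0 0"

```text
time_s: 25.12
tcp_pos: [0.5008, -0.3567, 0.2466]
ee_rot: [[0.141, -0.99, -0.001], [-0.99, -0.141, 0.001], [-0.001, 0.001, -1.0]]
wrist_force: [-0.2, 0.2, -2.0]
gripper_width: 0.233
gripper_force: 30.0
```

move_arm:
  targets: "-0.01 0.3 0 0;-0.01 0.6 0 0;-0.01 0.9 0 0;-0.01 1 0 0;-0.01 1 0 0;-0.01 1 0 0;-0.01 1 0 0;-0.01 1 0 0;-0.01 1 0 0;-0.01 1 0 0"

```text
time_s: 25.95
tcp_pos: [0.4973, -0.1352, 0.2462]
ee_rot: [[0.141, -0.99, -0.002], [-0.99, -0.141, 0.0], [-0.001, 0.002, -1.0]]
wrist_force: [0.3, 0.6, -1.4]
gripper_width: 0.231
gripper_force: 30.0
```

move_arm:
  targets: "0 1 0 0;0 1 0 0;0 1 0 0;0 1 0 0;0 1 0 0;0 1 0 0;0 1 0 0;0 1 0 0;0 1 0 0;0 1 0 0"

```text
time_s: 26.78
tcp_pos: [0.4969, 0.1143, 0.2463]
ee_rot: [[0.141, -0.99, -0.002], [-0.99, -0.141, -0.001], [0.0, 0.002, -1.0]]
wrist_force: [0.0, -0.5, -1.8]
gripper_width: 0.226
gripper_force: 30.0
```

move_arm:
  targets: "0 1 0 0;0 1 0 0;0 1 0 0;0 1 0 0;0 1 0 0;0 0.8 0 0;0 0.5 0 0;0 0.2 0 0;0 0 0 0;0 0 0 0"

```text
time_s: 27.62
tcp_pos: [0.498, 0.2745, 0.2469]
ee_rot: [[0.14, -0.99, -0.001], [-0.99, -0.14, -0.001], [0.001, 0.001, -1.0]]
wrist_force: [0.3, 0.1, -0.9]
gripper_width: 0.226
gripper_force: 30.0
```

move_arm:
  targets: "0.04 0.4 -0.3 0;0 0.18 -0.7 0;0 0 -0.9 0;0 0 -0.7 0;0 0 -0.3 0;0 0 -0.1 0;0 0 0 0;0 0 0 0"

```text
time_s: 28.28
tcp_pos: [0.5003, 0.2898, 0.1733]
ee_rot: [[0.14, -0.99, 0.002], [-0.99, -0.14, 0.001], [-0.001, -0.002, -1.0]]
wrist_force: [0.5, -0.2, -0.8]
gripper_width: 0.228
gripper_force: 30.0
```

move_arm:
  targets: "0 0 -0.15 0;0 0 -0.15 0;0 0 -0.15 0;0 0 -0.15 0;0 0 -0.1 0;0 0 0 0"

```text
time_s: 28.78
tcp_pos: [0.499, 0.2893, 0.1538]
ee_rot: [[0.14, -0.99, -0.002], [-0.99, -0.14, -0.001], [0.001, 0.002, -1.0]]
wrist_force: [0.4, -0.2, -0.9]
gripper_width: 0.224
gripper_force: 30.0
```

move_arm:
  targets: "0 0 -0.25 0;0 0 -0.3 0;0 0 -0.3 0;0 0 -0.3 0;0 0 -0.25 0;0 0 -0.15 0;0 0 -0.08 0;0 0 0 0;0 0 0 0"

```text
time_s: 29.53
tcp_pos: [0.4996, 0.2895, 0.1141]
ee_rot: [[0.141, -0.99, -0.0], [-0.99, -0.141, -0.0], [0.0, 0.0, -1.0]]
wrist_force: [1.2, -0.5, -0.7]
gripper_width: 0.23
gripper_force: 30.0
```

move_arm:
  targets: "0 0 -0.05 0;0 0 -0.03 0;0 0 0 0;0 0 0 0;0 0 0 0"

```text
time_s: 29.95
tcp_pos: [0.4997, 0.2895, 0.1122]
ee_rot: [[0.14, -0.99, 0.0], [-0.99, -0.14, 0.0], [-0.0, -0.0, -1.0]]
wrist_force: [0.1, -0.6, -0.6]
gripper_width: 0.229
gripper_force: 30.0
```

move_arm:
  targets: "0 0 0 0;0 0 0 0;0 0 0 0;0 0 0 0;0 0 0 0;0 0 0 0;0 0 0 0;0 0 0 0;0 0 0 0;0 0 0 0"
  gripper: 87

```text
time_s: 30.78
tcp_pos: [0.4996, 0.2895, 0.112]
ee_rot: [[0.14, -0.99, -0.0], [-0.99, -0.14, -0.0], [0.0, 0.0, -1.0]]
wrist_force: [1.0, -0.3, -0.6]
gripper_width: 0.899
gripper_force: 0.0
```

move_arm:
  targets: "0 0 0.3 0;0 0 0.8 0;0 0 1 0;0 0 1 0;0 0 1 0;0 0 1 0;-0.5 0 0.3 0;-1 0 0 0;-1 0 0 0;0 0 0 0"

```text
time_s: 31.62
tcp_pos: [0.4334, 0.2886, 0.2475]
ee_rot: [[0.142, -0.99, -0.002], [-0.99, -0.142, 0.0], [-0.001, 0.002, -1.0]]
wrist_force: [-0.6, -0.1, -1.1]
gripper_width: 1.001
gripper_force: 0.0
```

```bash
python3 - <<'E'
from station import *
from beads import *
c=capture("scene");t=capture("top")
print(sense()["tcp_pos"].round(4),sense()["time_s"])
for p,r in beads(c,(118,235,200,300)):
    w=plane(c,p,.014 if r<4.5 else .019);q=w[:2]-[.5105,-.329]
    print(p.round(1),round(float(r),1),(q*1000).round(1),"R",round(float(np.hypot(*q))*1000,1))
for p,r in beads(t,(355,180,428,255)):
    w=plane(t,p,.014 if r<4 else .019);q=w[:2]-[.5105,-.329]
    print("t",p.round(1),round(float(r),1),(q*1000).round(1),"R",round(float(np.hypot(*q))*1000,1))
hsv=cv2.cvtColor(c["image"],cv2.COLOR_BGR2HSV);k=blob(c,((hsv[...,2]>110)&(hsv[...,1]<60)).astype(np.uint8),(265,225,345,300))
print("lid",circ(c,cv2.convexHull(k),.014))
cv2.imwrite("pics/fin.png",np.hstack([c["image"][120:320,60:440],cv2.resize(t["image"][150:350,120:460],(340,200))]))
E
```

```text
[0.4362 0.2895 0.2476] 31.7167
[162. 250.] 3.5 [-49.9  10. ] R 50.9
[180.9 255.1] 5.4 [-19.4  52. ] R 55.5
[140.4 258.6] 5.2 [-35.2 -43.6] R 56.1
[141. 273.] 3.5 [  2.3 -47.8] R 47.9
[175.1 276.6] 2.1 [33.7 28.6] R 44.2
[146. 278.] 3.5 [ 19.2 -38.2] R 42.8
[159.4 282.5] 3.0 [39.8 -9.5] R 41.0
t [391.4 199.6] 4.5 [ 52.3 -11. ] R 53.4
t [377.1 204.1] 2.9 [39.5 27.7] R 48.2
t [401.  211.5] 2.7 [ 19.9 -39.3] R 44.0
t [404.5 217.5] 3.0 [  3.  -48.8] R 48.9
t [370.1 224.5] 3.7 [-18.3  47.5] R 50.9
t [404.1 230.4] 4.6 [-33.4 -45.7] R 56.6
t [384.4 235.9] 2.8 [-49.5   7.8] R 50.1
lid (array([0.58124763, 0.0040066 ]), np.float64(0.0788906349918308))
```

View pics/fin.png

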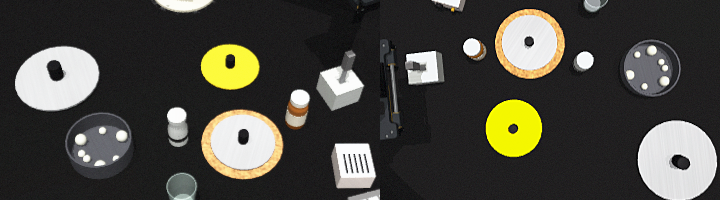

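The last picture shows the lid flat on the mat at (243,138), with its centre about 3 mm off the mat's. The rod is standing in its block at (345,75). All 7 beads are at least 41 mm from the dish's middle, and the other things are where they were.

```bash
python3 -c "
from station import *
print(finish_job())"
```

```text
the job is handed in; nothing more can be done
None
```

The job is handed in at about 32 s: the lid lies flat on the cork mat, the rod made just over four anticlockwise turns beyond 20 mm, all seven beads are in the dish with the middle clear, and the rod is back in its block with the dish open.

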